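# Reset the iris damper of the gluing bench

### The arm

A 7-joint arm with a two-finger parallel gripper is mounted at the origin on the work surface. World frame = base frame: x ahead of the robot, y to its left, z up, the work surface at z = 0. Lengths are in m, angles in rad, forces in N, time in s.
With the tool pointing down it reaches from about 0.4 to 0.85 m from the base axis. Payload 4.5 kg.
Tool frame: the origin (TCP) lies at the very end of the fingers, on their centre line; the grasp point (between the pads) lies 19 mm behind it; z points along the fingers, y is the line along which they close (so a half turn about z gives the same grasp; the last joint's range is limited). The gripper opens to 88 mm and grips with 3 to 60 N. Pads are 18 mm wide; open, the fingers measure 123 mm over their backs; the gripper's body (75 mm by 187 mm) begins 45 mm behind the grasp point.
Start: joints at [-1.121, 0.689, -0.195, 1.565, 0.157, 0.902, -0.215], TCP at [0.252, 0.572, 0.207] pointing down, gripper open.
Joint ranges: [-3.01, 3.01], [-0.46, 2.08], [-1.47, 1.51], [0.13, 2.56], [-1, 4.14], [0.04, 2.09], [-2.66, 2.66]. Speed limits (rad/s): [2.57, 2.57, 3.14, 3.14, 3.14, 3.14, 3.14].

### API

Orientations are given as a unit quaternion [x, y, z, w].
In Python, from plant import r gives the robot as it stands. The module is installed in compiled form; this text tells all that it offers.
- The arm moves only by the tool step_arm, never from a script. Its argument "increments" is a list of rows, each a list of 2 entries, a list of its own where there are three numbers: the shift along the world's x, y, z in cm, then the turn, a rotation vector about the world's x, y, z in degrees. A call has exactly 10 rows; each row shifts and turns the commanded pose from where the row before left it; what a row does not reach is not made up. A row lasts 1/10 s, in which the tool goes at most 50 mm and 8.59 degrees, less where a joint would pass 70% of its speed; a pose out of reach is approached as far as the arm can. A call is refused whole if a number of a shift passes 5 or a number of a turn 8.59, either way. A call with a gripper value outside its range is refused whole. "fingers" is the opening, from 0 (shut) to 1 (fully open), set as the call begins (left out, the last holds). The fingers move at their own pace and stop on an object; "grip_force" is the grip in N (left out, the last holds). Time passes only in rows, so rows that do not move let the fingers close, or fill a call up. It gives the time, the measured TCP pose, the force, the opening and the grip force at its end, in the units of the state.
- r.get_state(): the state, without advancing time (a new reading comes with each control period).
- r.snapshot(name): name is "side" or "top" or "wrist"; returns (picture, depth): 384x512x3 uint8, red, green, blue; 384x512 float32, m along the optical axis (not along the pixel's ray), 0 where there is no reading.
- r.calibration(name): a dict with "fov_y" (degrees; the focal length in pixels is half the picture's height over the tangent of half this angle, whatever the lens; pixels are square), "cx", "cy" (the principal point, pixels), "R" (3x3) and "t" (3): a world point X has camera coordinates R X + t. Camera axes: x right, y down, z forward; pixel columns grow to the right and rows downward; lengths in m; the calibration is good to about 2 mm. A picture is of the moment at which its call begins: read the wrist's pose just before it. calibration takes no time and is no camera call; for the wrist camera it gives the pose at the moment of the call.
- r.finish_job(): hands the job in; it is judged then, once.
The state is a dict: "clock": time; "q": joint angles; "qd": joint speeds; "joint_torque": joint torques, N m; "tool_pos": TCP position; "eef_rot": TCP orientation; "contact_force": force on the tool from outside, world axes, zero at the start; "moment": the same for the moment, N m; "opening": opening from 0.0 (shut) to 1.0 (fully open); "finger_force": force on a finger pad.
Only numpy, scipy, OpenCV 4.12 (cv2) and the standard library are available. Lean on these libraries where they do the work, as an engineer would, in place of code of your own. Each camera call takes 0.05 s, during which the arm holds its last target. There are 200 camera calls.

### The job

Wood dust has settled on the blades of the iris damper at the gluing bench. With a fingertip and without gripping it, gently push the black lever knob round until the damper is fully open (counter-clockwise seen from above, to the wide end of the scale's wedge), leave it there for about three seconds so that the draught clears the blades, then push the lever back until the orange pointer stands opposite the green arrow, and move clear. Do not turn the green collar, and leave the other things on the bench where they are.

Things in the scene. Friction and masses are not known exactly. Their poses are not given: they have to be found in the camera images.
- damper: Galvanised iris damper for a 100 mm duct, fixed on the bench, axis upright. Origin: on its axis at bench level, z up; its x axis is the direction from the axis to the knob and orange pointer when the ring joint is 0. Foot flange 150 mm across, 4 mm thick; duct stub 100 mm across up to z = 72 mm; housing with turning ring 177 mm across, z = 76 to 120 mm.
- top_plate (a point): On the damper's axis at the level of its flat top plate, z = 120 mm. The plate bears a white scale arc 58 to 80 mm from the axis: nine black marks 10 degrees apart and a grey wedge that widens towards open. Two nipples 8 mm across, 14 mm high, stand 70 mm from the axis on the side away from the scale.
- duct_mouth (a point): Centre of the rim of the duct collar that rises from the top plate, z = 168 mm. The collar is 103 mm across; a thin wire guard covers its mouth and the moving iris blades show inside.
- damper_ring (a joint): Turning ring of the damper, rad: 0 = shut down, grows counter-clockwise seen from above, 1.396 (80 degrees) = fully open against a hard stop. The ring stays where it is left; friction holds it, about 4 N of sideways push at the knob turns it.
- knob_top (a point): Centre of the top of the black upright knob on the ring's lever: 130 mm from the damper's axis, z = 155 mm. Knob 20 mm across, 43 mm tall, on a flat steel lever 20 mm wide, its top at z = 112 mm (the lever ends 147 mm from the axis). It can be pushed from either side. x axis points away from the damper's axis, z up.
- pointer_tip (a point): Tip of the orange pointer of the turning ring, 73.5 mm from the axis, just over the scale at z = 122 mm, in line with the knob and the orange line painted on the lever (same direction from the axis). x axis points away from the damper's axis.
- set_collar (a joint): Green collar round the duct collar, rad, counted like damper_ring: the pointer stands opposite the green arrow when both joints read the same. Held by stiff friction; must not be turned.
- green_tip (a point): Tip of the flat green arrow of the collar, 69.8 mm from the axis, z = 122.5 mm, pointing outward at the scale. x axis points away from the damper's axis.
- glue_bottle: White glue bottle with a blue spout, 66 mm across, 212 mm tall, standing on the bench beside the damper, away from the lever. Origin: centre of its underside.
- wood_cube: Pale wooden cube with drilled dowel holes, 120 mm. Origin: centre of its underside.
- dowel_box: Small open cardboard box of wooden dowels, 100 x 150 mm, 50 mm high, with a raised flap to 115 mm along its +x long side. Origin: centre of its underside.
- try_square: Try square lying flat, wooden stock 115 mm, steel blade 200 mm along its x axis, 16 mm high. Origin: on the bench under its middle.
- tape_measure: Yellow and black tape measure standing on edge, 72 x 36 mm, 68 mm high. Origin: centre of its underside.
- f_clamp: Steel F-clamp with a red grip lying flat, 300 x 120 mm, 28 mm high. Origin: on the bench under its middle.
- brush_jar: Glass jar with glue brushes, 74 mm across, 190 mm tall over the brushes. Origin: centre of its underside.

How it is judged:
On the way:
1. the lever is pushed fully open and left there for the draught to clear the blades (value of joint damper_ring above 1.335 rad), for 2 s.
At the end, for the whole second after the job is handed in: After the damper was fully open (within 0.06 rad of the stop) for 2 s, the orange pointer is at rest opposite the green arrow, within 0.075 rad (less than half a scale division, about 5 mm at the arrow) (angle between the x axis of pointer_tip and the x axis of green_tip, either way round below 0.075 rad and velocity of joint damper_ring between -0.02 and 0.02 rad/s); the robot touches nothing.
It fails at once if the lever is gripped or forced (more than 40 N between the fingers and the damper) (contact force between the fingers and damper above 40 N).
It fails at once if the green collar is turned (distance of green_tip from where it was at the start of the episode above 0.003 m).
It fails at once if another thing on the bench is moved or lifted (distance of any of glue_bottle, wood_cube, dowel_box, try_square, tape_measure, f_clamp, brush_jar from where it was at the start of the episode above 0.025 m).
It also fails if it takes over 56 s, if anything falls off the work surface, if the arm or the gripper's body presses on something with over 40 N, if the wrist force passes 120 N, or if a joint passes its speed limit or range.

## Working session

There is one attempt and no reset: what is moved stays moved. The work goes in short steps, Python scripts to look and compute and a tool call to move; the robot and the scene stay as the last step left them, time stands still between calls to the robot, and variables do not carry over. Pictures are saved under pics/ and viewed, at most 10 in all, crops included, and the job is handed in when it is done.

Besides the shell and the picture viewer there is one more tool, called after "Call:" as name(argument=value, ...), one argument or row to a line, values as JSON. step_arm: Moves the arm, as the interface text tells. Its arguments: {"type":"object","properties":{"increments":{"type":"array","items":{"type":"array"}},"fingers":{"type":"number"},"grip_force":{"type":"number"}},"required":["increments"]}

```bash
mkdir -p pics
cat > h.py <<'E'
import numpy as np, cv2
from plant import r
def cam(n):
    c=r.calibration(n); p,d=r.snapshot(n); return c,p,d
def f(c): return 192/np.tan(np.radians(c["fov_y"])/2)
def w(c,u,v,z=None,d=None):
    R=np.array(c["R"]);t=np.array(c["t"]);ray=R.T@np.array([(u-c["cx"])/f(c),(v-c["cy"])/f(c),1]);o=-R.T@t
    return o+ray*(d if d is not None else (z-o[2])/ray[2])
def proj(c,X):
    x=np.array(c["R"])@np.array(X)+np.array(c["t"]); return x[:2]/x[2]*f(c)+[c["cx"],c["cy"]]
E
python3 - <<'E'
from h import *
s=r.get_state(); print(s["clock"],s["tool_pos"],s["eef_rot"],s["opening"])
for n in("top","side"):
    c,p,d=cam(n); print(n,c["fov_y"],np.round(c["R"],3).tolist(),np.round(c["t"],3)); cv2.imwrite(f"pics/{n}0.png",cv2.resize(p[...,::-1],(800,600))); np.savez(n+"0.npz",p=p,d=d)
E
```

```text
0.0 [0.25223362 0.57108827 0.20581062] [ 2.06383858e-01  9.78470675e-01 -9.09334624e-04 -1.20104036e-04] 0.9979671715286283
top 57.66904561286503 [[-0.028, -1.0, -0.014], [-0.997, 0.029, -0.071], [0.071, 0.011, -0.997]] [0.076 0.569 1.18 ]
side 48.2593025851874 [[-0.926, 0.378, 0.002], [0.314, 0.773, -0.551], [-0.21, -0.51, -0.834]] [ 0.497 -0.157  1.613]
```

View pics/top0.png

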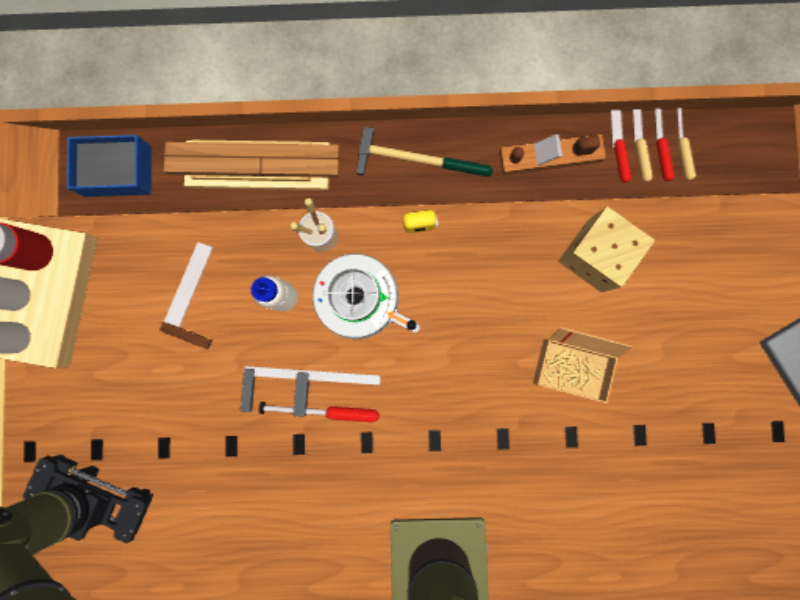

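View pics/side0.png

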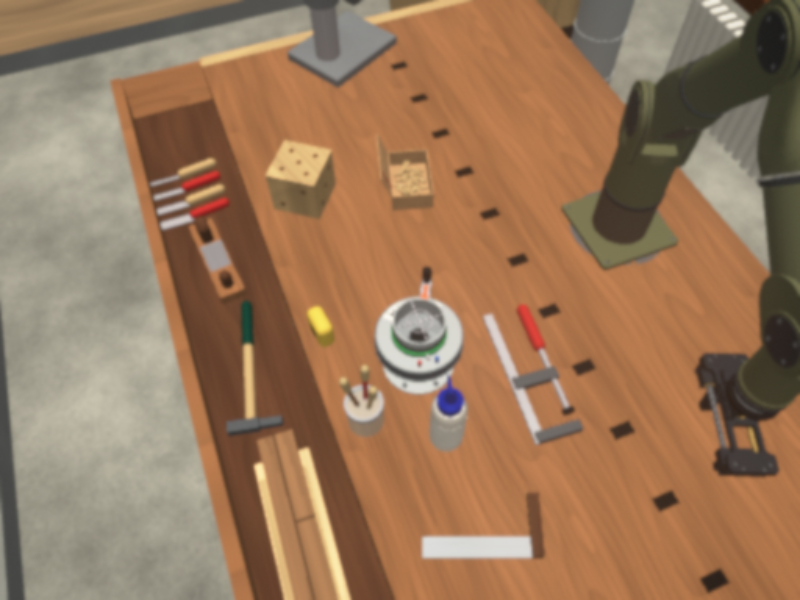

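The top view shows the damper at about (355,295), the knob at (413,325), and the green arrow near (383,297). I'll measure these and look closer.

Run:
```python
from h import *
c=r.calibration("top"); p=np.load("top0.npz")["p"]; d=np.load("top0.npz")["d"]
k=.64
x0,y0=195,155
cv2.imwrite("pics/crop0.png",cv2.resize(p[y0:y0+70,x0:x0+80,::-1],(800,700),interpolation=cv2.INTER_CUBIC)[:600])
# housing top: fit from depth points z in .11-.13
v,u=np.mgrid[0:384,0:512]
P=np.array([w(c,a,b,d=e) for a,b,e in zip(u[y0:y0+70,x0:x0+80].ravel(),v[y0:y0+70,x0:x0+80].ravel(),d[y0:y0+70,x0:x0+80].ravel())])
m=(P[:,2]>.112)&(P[:,2]<.128); 
(cx,cy),rad=cv2.minEnclosingCircle(P[m&(P[:,0]>.1)][:,:2].astype(np.float32)); print("encl",cx,cy,rad)
m2=(P[:,2]>.16)&(P[:,2]<.18);(cx,cy),rad=cv2.minEnclosingCircle(P[m2][:,:2].astype(np.float32)); print("mouth",cx,cy,rad)
# green
hsv=cv2.cvtColor(p,cv2.COLOR_RGB2HSV)[y0:y0+70,x0:x0+80].reshape(-1,3).astype(int)
g=(hsv[:,0]>45)&(hsv[:,0]<85)&(hsv[:,1]>120)
uu=u[y0:y0+70,x0:x0+80].ravel();vv=v[y0:y0+70,x0:x0+80].ravel()
C=np.array([cx,cy])
for a,b in zip(uu[g],vv[g]):
    q=w(c,a,b,z=.1225)[:2]-C; R=np.hypot(*q)
    if R>.057: print(a,b,round(R,4),round(np.degrees(np.arctan2(q[1],q[0])),1))
kn=(P[:,2]>.14)&(np.hypot(*(P[:,:2]-C).T)>.1)&(np.hypot(*(P[:,:2]-C).T)<.16)
print("knob",P[kn].mean(0),kn.sum()); q=P[kn].mean(0)[:2]-C; print(np.hypot(*q),np.degrees(np.arctan2(q[1],q[0])))
```

```text
encl 0.5726746320724487 0.12970314919948578 0.11676546931266785
mouth 0.5848886966705322 0.15719802677631378 0.05145002529025078
245 188 0.059 -89.9
245 189 0.059 -93.0
246 189 0.0622 -92.9
245 190 0.0592 -96.0
246 190 0.0623 -95.8
247 190 0.0655 -95.6
248 190 0.0686 -95.4
245 191 0.0595 -99.1
246 191 0.0626 -98.7
knob [0.50406918 0.04541443 0.65014465] 60
0.13793972001885907 -125.86692299696868
```

View pics/crop0.png

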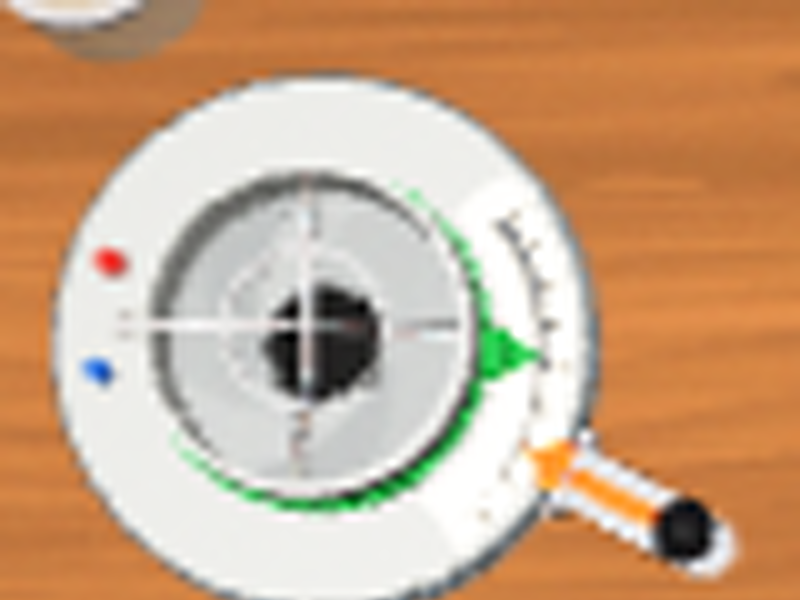

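Run:
```python
from h import *
c=r.calibration("top"); C=np.array([.585,.157])
for n,a,b,z in (("knob",685,528,.155),("ptr",527,453,.122),("green",540,354,.1225),("m1",485,517,.12),("m2",512,470,.12),("mtop",505,215,.12),("mg",567,366,.12)):
    X=w(c,195+a/10-.5,155+b/10-.5,z=z); q=X[:2]-C; print(n,X.round(4),np.hypot(*q).round(4),np.degrees(np.arctan2(q[1],q[0])).round(1))
d=np.load("top0.npz")["d"]; 
for u,v in ((200,141),(200,206),(225,264),(268,141)): print(u,v,w(c,u,v,d=d[v,u]).round(3))
for th in (-134,-120,-95,-55,-50): print(th,(C+.13*np.array([np.cos(np.radians(th)),np.sin(np.radians(th))])).round(3))
print(r.calibration("wrist")["R"],r.calibration("wrist")["t"])
```

```text
knob [0.5214 0.0433 0.155 ] 0.1303 -119.2
ptr [0.5475 0.0922 0.122 ] 0.0748 -120.1
green [0.5787 0.0873 0.1225] 0.07 -95.2
m1 [0.5278 0.1061 0.12  ] 0.0765 -138.3
m2 [0.5424 0.0972 0.12  ] 0.0734 -125.5
mtop [0.6234 0.0973 0.12  ] 0.071 -57.2
mg [0.5748 0.079  0.12  ] 0.0787 -97.4
200 141 [0.749 0.245 0.082]
200 206 [ 0.538  0.264 -0.002]
225 264 [0.337 0.177 0.024]
268 141 [0.746 0.02  0.067]
-134 [0.495 0.063]
-120 [0.52  0.044]
-95 [0.574 0.027]
-55 [0.66  0.051]
-50 [0.669 0.057]
[[ 0.40402087  0.91474608 -0.00259598]
 [ 0.86884592 -0.3828571   0.31389043]
 [ 0.28613615 -0.12907379 -0.94945566]] [-0.62315875 -0.04512064  0.39211085]
```

The knob is at (0.521, 0.043), about −119.5° around the axis at (0.585, 0.157). The green arrow is at −95° and fully open is at about −57°. I'll go to the clockwise side of the knob with the fingers shut.

Call:
step_arm(
  increments=[
    [[2,-4.3,0],[0,0,-0.5]],
    [[2,-4.3,0],[0,0,-0.5]],
    [[2,-4.3,0],[0,0,-0.5]],
    [[2,-4.3,0],[0,0,-0.5]],
    [[2,-4.3,0],[0,0,-0.5]],
    [[2,-4.3,0],[0,0,-0.5]],
    [[2,-4.3,0],[0,0,-0.5]],
    [[2,-4.3,0],[0,0,-0.5]],
    [[2,-4.3,0],[0,0,-0.5]],
    [[2,-4.3,0],[0,0,-0.5]],
  ],
  fingers=0,
  grip_force=3,
)

```text
clock: 1.1
tool_pos: [0.4528, 0.1399, 0.2065]
eef_rot: [0.249, 0.969, -0.0, -0.0]
contact_force: [1.6, 0.2, -0.2]
opening: 0.112
finger_force: 0.0
```

Call:
step_arm(
  increments=[
    [[0.8,-1.6,0],[0,0,0]],
    [[0.8,-1.6,0],[0,0,0]],
    [[0.8,-1.6,0],[0,0,0]],
    [[0.7,-1.6,0],[0,0,0]],
    [[0.7,-1.5,0],[0,0,0]],
    [[0,0,0],[0,0,0]],
    [[0,0,0],[0,0,0]],
    [[0,0,0],[0,0,0]],
    [[0,0,0],[0,0,0]],
    [[0,0,0],[0,0,0]],
  ],
)

```text
clock: 2.1
tool_pos: [0.4902, 0.0636, 0.2067]
eef_rot: [0.248, 0.969, 0.0, -0.0]
contact_force: [-0.1, -0.4, 0.2]
opening: 0.006
finger_force: 0.0
```

Run:
```python
from h import *
s=r.get_state(); print(s["clock"],s["tool_pos"],s["opening"],s["contact_force"])
c,p,d=cam("wrist")
p=p.copy()
for X in ([.5214,.0433,.155],[.585,.157,.168],[.5787,.0873,.1225],s["tool_pos"]): 
    a=proj(c,X);print(a); cv2.circle(p,tuple(int(x) for x in a),4,(255,0,255),1)
cv2.imwrite("pics/wr1.png",p[...,::-1])
```

```text
2.1 [0.49015966 0.06357779 0.20667147] 0.005870111654070066 [-0.12959249 -0.44807469  0.15726374]
[250.70485674 240.82181357]
[405.60955595 249.10280548]
[315.9165512  251.93765163]
[253.9824628  226.24354054]
```

View pics/wr1.png

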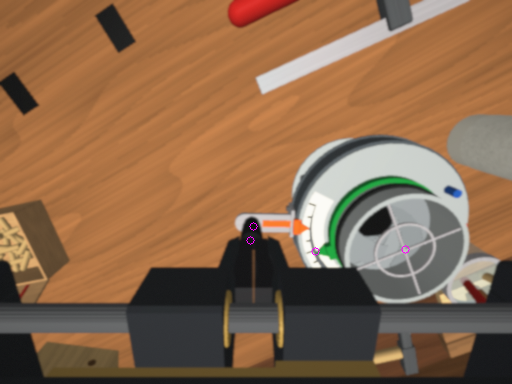

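Call:
step_arm(
  increments=[
    [[0,-0.1,-1],[0,0,0]],
    [[0,-0.1,-1],[0,0,0]],
    [[0,0,-1],[0,0,0]],
    [[0,0,-1],[0,0,0]],
    [[0,0,-1],[0,0,0]],
    [[0,0,-1],[0,0,0]],
    [[0,0,-1],[0,0,0]],
    [[0,0,-0.8],[0,0,0]],
    [[0,0,0],[0,0,0]],
    [[0,0,0],[0,0,0]],
  ],
)

```text
clock: 3.15
tool_pos: [0.4905, 0.0608, 0.1286]
eef_rot: [0.249, 0.969, 0.0, -0.0]
contact_force: [-0.2, 1.0, 1.0]
opening: 0.008
finger_force: 0.0
```

Run:
```python
from h import *
C=np.array([.585,.157]);s=r.get_state();print(s["tool_pos"],s["contact_force"])
# tool arc: TCP lies 19mm behind knob centre tangentially, r=.13
def tcp(th,off=-.019):
    a=np.radians(th); return C+.13*np.array([np.cos(a),np.sin(a)])+off*np.array([-np.sin(a),np.cos(a)])
for o in (-.019,.019,-.038,.038):
    print(o,[(t,*(tcp(t,o)*100).round(2)) for t in (-120,-115,-110,-105,-100,-95,-90,-85,-80,-75,-70,-65,-60,-57,-55)])
```

```text
[0.49045333 0.06083348 0.12856272] [-0.23558202  0.96411202  1.02810679]
-0.019 [(-120, np.float64(50.35), np.float64(5.39)), (-115, np.float64(51.28), np.float64(4.72)), (-110, np.float64(52.27), np.float64(4.13)), (-105, np.float64(53.3), np.float64(3.63)), (-100, np.float64(54.37), np.float64(3.23)), (-95, np.float64(55.47), np.float64(2.92)), (-90, np.float64(56.6), np.float64(2.7)), (-85, np.float64(57.74), np.float64(2.58)), (-80, np.float64(58.89), np.float64(2.57)), (-75, np.float64(60.03), np.float64(2.65)), (-70, np.float64(61.16), np.float64(2.83)), (-65, np.float64(62.27), np.float64(3.12)), (-60, np.float64(63.35), np.float64(3.49)), (-57, np.float64(63.99), np.float64(3.76)), (-55, np.float64(64.4), np.float64(3.96))]
0.019 [(-120, np.float64(53.65), np.float64(3.49)), (-115, np.float64(54.73), np.float64(3.12)), (-110, np.float64(55.84), np.float64(2.83)), (-105, np.float64(56.97), np.float64(2.65)), (-100, np.float64(58.11), np.float64(2.57)), (-95, np.float64(59.26), np.float64(2.58)), (-90, np.float64(60.4), np.float64(2.7)), (-85, np.float64(61.53), np.float64(2.92
[... 949 characters left out ...]
at64(62.84), np.float64(2.87))]
0.038 [(-120, np.float64(55.29), np.float64(2.54)), (-115, np.float64(56.45), np.float64(2.31)), (-110, np.float64(57.62), np.float64(2.18)), (-105, np.float64(58.81), np.float64(2.16)), (-100, np.float64(59.98), np.float64(2.24)), (-95, np.float64(61.15), np.float64(2.42)), (-90, np.float64(62.3), np.float64(2.7)), (-85, np.float64(63.42), np.float64(3.08)), (-80, np.float64(64.5), np.float64(3.56)), (-75, np.float64(65.54), np.float64(4.13)), (-70, np.float64(66.52), np.float64(4.78)), (-65, np.float64(67.44), np.float64(5.52)), (-60, np.float64(68.29), np.float64(6.34)), (-57, np.float64(68.77), np.float64(6.87)), (-55, np.float64(69.07), np.float64(7.23))]
```

Call:
step_arm(
  increments=[
    [[0.35,-0.2,0],[0,0,0]],
    [[0.35,-0.2,0],[0,0,0]],
    [[0.3,-0.15,0],[0,0,0]],
    [[0.3,-0.14,0],[0,0,0]],
    [[0.46,-0.34,0],[0,0,2.5]],
    [[0.47,-0.33,0],[0,0,2.5]],
    [[0.5,-0.3,0],[0,0,2.5]],
    [[0.49,-0.29,0],[0,0,2.5]],
    [[0.52,-0.25,0],[0,0,2.5]],
    [[0.51,-0.25,0],[0,0,2.5]],
  ],
)

```text
clock: 4.15
tool_pos: [0.5334, 0.0359, 0.1287]
eef_rot: [0.12, 0.993, 0.0, 0.0]
contact_force: [-0.1, 0.8, -0.7]
opening: 0.002
finger_force: 0.0
```

Run:
```python
from h import *
print(r.get_state()["contact_force"],r.get_state()["tool_pos"])
a=cam("top")[1][140:235,190:310,::-1]; b=cam("side")[1][140:270,220:330,::-1]
cv2.imwrite("pics/a1.png",np.hstack([cv2.resize(a,(400,317)),cv2.resize(b,(268,317))]))
```

```text
[-0.14725921  0.80894403 -0.65327587] [0.53339013 0.03594289 0.12870656]
```

View pics/a1.png

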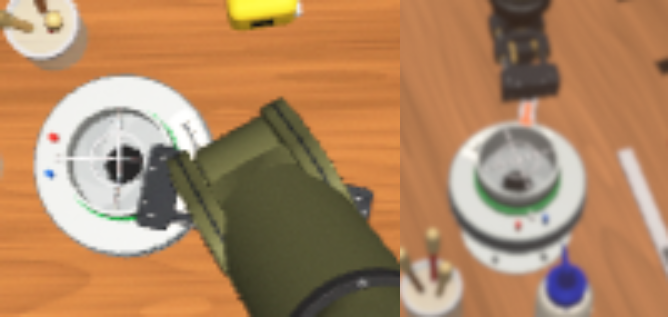

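```bash
cat >> h.py <<'E'
C=np.array([.585,.157])
def orange(n):
    c,p,d=cam(n); h=cv2.cvtColor(p,cv2.COLOR_RGB2HSV).astype(int)
    v,u=np.mgrid[0:384,0:512]; u0,v0=proj(c,[*C,.11])
    m=(h[...,0]>3)&(h[...,0]<20)&(h[...,1]>120)&(h[...,2]>225)&(np.hypot(u-u0,v-v0)<90)
    out=[]
    for a,b in zip(u[m],v[m]):
        q=w(c,a,b,z=.114)[:2]-C; R=np.hypot(*q)
        if .07<R<.135: out.append((R,np.degrees(np.arctan2(q[1],q[0]))))
    return np.array(out)
E
python3 - <<'E'
from h import *
for n in("side","top"):
    o=orange(n); print(n,len(o), o and 0 if False else (o.round(3).tolist()[:40]))
c=r.calibration("side")
for th in(-120,-105,-100): print(th,[proj(c,[*(C+R*np.array([np.cos(np.radians(th)),np.sin(np.radians(th))])),.113]).round(1) for R in(.09,.115)])
p=np.load("side0.npz")["p"];v,u=np.mgrid[0:384,0:512];h=cv2.cvtColor(p,cv2.COLOR_RGB2HSV).astype(int);m=(h[...,0]>3)&(h[...,0]<20)&(h[...,1]>100)&(h[...,2]>225)&(abs(u-272)<20)&(abs(v-187)<20)
print(np.c_[u[m],v[m]].tolist())
E
```

```text
side 12 [[0.112, -119.678], [0.108, -119.92], [0.104, -120.178], [0.1, -118.643], [0.1, -120.456], [0.096, -118.874], [0.097, -120.754], [0.092, -117.155], [0.092, -119.124], [0.093, -121.076], [0.089, -119.393], [0.089, -121.423]]
top 35 [[0.097, 75.425], [0.111, 88.667], [0.107, 88.678], [0.104, 88.689], [0.101, 88.701], [0.098, 88.714], [0.095, 88.727], [0.092, 88.742], [0.088, 88.758], [0.09, 101.017], [0.1, 101.599], [0.097, 102.031], [0.091, 102.983], [0.128, 104.551], [0.125, 104.959], [0.116, 106.313], [0.113, 106.813], [0.117, 112.748], [0.096, -141.735], [0.098, -140.319], [0.1, -138.962], [0.095, 142.527], [0.093, 144.111], [0.091, 145.756], [0.09, 147.465], [0.114, 168.013], [0.113, 169.591], [0.123, 162.735], [0.122, 164.169], [0.125, 164.536], [0.124, 165.955], [0.123, 167.39], [0.123, 168.838], [0.122, 171.771], [0.122, 173.251]]
-120 [array([271.3, 189.8]), array([272.3, 183.4])]
-105 [array([264. , 189.8]), array([263. , 183.3])]
-100 [array([261.5, 190.1]), array([259.9, 183.8])]
[[272, 183], [273, 183], [271, 184], [272, 184], [273, 184], [271, 185], [272, 185], [271, 186], [272, 186], [271, 187], [272, 187], [270, 188], [271, 188], [272, 188], [269, 189], [270, 189], [271, 189], [272, 189], [273, 189], [270, 190], [271, 190], [272, 190], [273, 190]]
```

Run:
```python
from h import *
s=r.get_state(); c,p,d=cam("wrist"); c2,p2,d2=cam("side")
for cc,pp in((c,p),(c2,p2)):
  for X,col in (([.5214,.0433,.155],(255,0,255)),([.5214,.0433,.112],(255,255,0)),(s["tool_pos"],(0,255,255))):
    a=proj(cc,X); print(a.round(1))
    if pp is p: cv2.circle(p,tuple(int(round(x)) for x in a),3,col,1)
b=cv2.resize(p2[120:220,230:320],(360,400),interpolation=cv2.INTER_CUBIC)
cv2.imwrite("pics/a2.png",np.hstack([p[:,100:500][:384],cv2.resize(b,(346,384))])[...,::-1])
print(d[int(proj(c,s["tool_pos"])[1])-30:int(proj(c,s["tool_pos"])[1])+60:6,253].round(3))
```

```text
[262. 225.]
[260.3 200.5]
[254.5 226.5]
[272.6 171.9]
[272.3 179.6]
[268.3 176.1]
[0.201 0.182 0.17  0.167 0.166 0.166 0.168 0.162 0.154 0.149 0.144 0.145
 0.146 0.146 0.148]
```

View pics/a2.png

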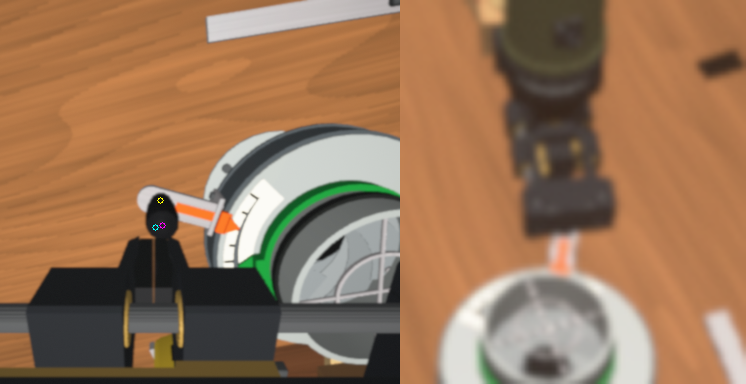

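Run:
```python
from h import *
s=r.get_state(); c,p,d=cam("wrist"); print(f(c),s["tool_pos"],s["clock"],s["eef_rot"])
for v in range(190,262,5):
  for u in (248,258): print(u,v,p[v,u],w(c,u,v,d=d[v,u]).round(4), end=' | ')
  print()
print(-np.array(c["R"]).T@c["t"])
```

```text
290.0046082432216 [0.53260694 0.03643379 0.12863031] 4.45 [ 1.20557292e-01  9.92706353e-01  3.34402810e-05 -1.85579011e-04]
248 190 [215 209 209] [0.5111 0.037  0.1133] | 258 190 [211 206 205] [0.5127 0.0439 0.1136] | 
248 195 [214 208 208] [0.5148 0.0361 0.113 ] | 258 195 [29 28 29] [0.5142 0.0434 0.1201] | 
248 200 [205 200 199] [0.5185 0.0352 0.1127] | 258 200 [17 16 18] [0.5124 0.0436 0.1359] | 
248 205 [96 93 93] [0.5166 0.0359 0.1287] | 258 205 [17 18 19] [0.5116 0.0436 0.147 ] | 
248 210 [36 35 36] [0.5152 0.0365 0.1418] | 258 210 [22 23 23] [0.513  0.0432 0.1516] | 
248 215 [21 21 22] [0.5154 0.0366 0.1496] | 258 215 [34 35 36] [0.5156 0.0425 0.1525] | 
248 220 [29 30 31] [0.5171 0.0363 0.153 ] | 258 220 [36 37 39] [0.5174 0.0421 0.1557] | 
248 225 [32 32 33] [0.5196 0.0356 0.1542] | 258 225 [37 37 39] [0.5204 0.0414 0.1556] | 
248 230 [67 49 39] [0.5236 0.0346 0.1522] | 258 230 [34 35 37] [0.523  0.0407 0.1564] | 
248 235 [181 119  71] [0.5969 0.0133 0.001 ] | 258 235 [32 32 34] [0.5266 0.0399 0.1553] | 
248 240 [32 28 25] [0.524  0.0347 0.1643] | 258 240 [21 23 23] [0.525  0.0401 0.1649] | 
248 245 [22 23 24] [0.5245 0.0347 0.1692] | 258 245 [22 24 23] [0.5255 0.0399 0.1696] | 
248 250 [23 24 24] [0.5243 0.0349 0.1751] | 258 250 [22 23 24] [0.5254 0.0399 0.1753] | 
248 255 [22 23 22] [0.5245 0.0349 0.1797] | 258 255 [23 25 25] [0.5253 0.0398 0.1805] | 
248 260 [22 23 23] [0.5245 0.035  0.1845] | 258 260 [23 24 25] [0.5251 0.0398 0.1856] | 
[0.45452794 0.0549209  0.30761559]
```

The wrist depth shows the fingers over the knob's far side with no contact, so the reported height doesn't fit the visible fingertip. I'll lift, back off and measure the real fingertip.

Call:
step_arm(
  increments=[
    [[0,0,1],[0,0,0]],
    [[0,0,1],[0,0,0]],
    [[0,0,1],[0,0,0]],
    [[-0.7,0.4,1],[0,0,-2.5]],
    [[-0.7,0.4,0],[0,0,-2.5]],
    [[-0.7,0.4,0],[0,0,-2.5]],
    [[-0.7,0.5,0],[0,0,-2.5]],
    [[-0.8,0.4,0],[0,0,-2.5]],
    [[-0.8,0.5,0],[0,0,-2.5]],
    [[0,0,0],[0,0,0]],
  ],
)

```text
clock: 5.5
tool_pos: [0.4882, 0.0631, 0.1695]
eef_rot: [0.248, 0.969, 0.0, 0.0]
contact_force: [0.4, -0.2, -0.6]
opening: 0.005
finger_force: 0.0
```

Run:
```python
from h import *
s=r.get_state(); c,p,d=cam("wrist"); print(s["tool_pos"],s["opening"],s["contact_force"])
Rc=np.array(c["R"]);o=np.array(s["tool_pos"])
from scipy.spatial.transform import Rotation as Ro
Rt=Ro.from_quat(s["eef_rot"]).as_matrix(); print(proj(c,o))
v,u=np.mgrid[180:300,200:310]
P=np.array([Rt.T@(w(c,a,b,d=d[b,a])-o) for a,b in zip(u.ravel(),v.ravel())])*1000
m=(abs(P[:,0])<25)&(abs(P[:,1])<40)&(P[:,2]<12)&(P[:,2]>-90)
P=P[m]
for lo in range(-70,12,5):
    q=P[(P[:,2]>=lo)&(P[:,2]<lo+5)]
    if len(q): print(lo,len(q),q.min(0).round(1),q.max(0).round(1))
cv2.imwrite("pics/wr3.png",p[...,::-1])
```

```text
[0.48823105 0.06313745 0.16952014] 0.004888428697996832 [ 0.40691431 -0.21089476 -0.64348377]
[253.9723641  226.22594642]
-70 271 [  6.8 -11.3 -70. ] [  9.9  12.9 -65. ]
-65 362 [  5.2 -16.5 -65. ] [  9.9  15.9 -60. ]
-60 374 [ -1.4 -16.  -60. ] [  9.9  15.5 -55. ]
-55 423 [-10.1 -15.6 -55. ] [ 10.  15. -50.]
-50 261 [  6.7 -14.9 -50. ] [  9.8  14.2 -45. ]
-45 244 [  6.4 -14.3 -45. ] [  9.7  13.9 -40. ]
-40 210 [  6.2 -13.9 -40. ] [  9.8  13.3 -35.1]
-35 69 [  6.7 -10.5 -35. ] [  9.2   9.8 -31.2]
```

View pics/wr3.png

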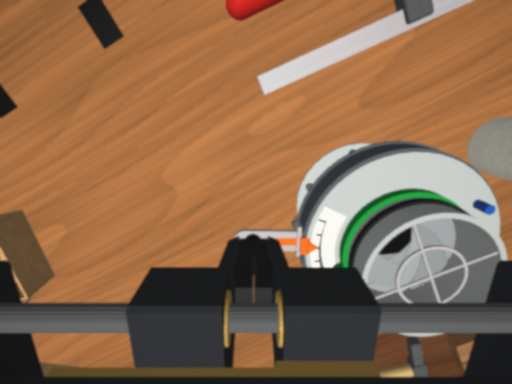

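When shut, the fingertips end 31 mm short of the reported TCP. Going lower would put the gripper body against the duct collar. Instead I'll open fully, turn 90° so the fingers straddle the knob loosely, and push with one fingertip at a time.

Call:
step_arm(
  increments=[
    [[0,0,0.5],[0,0,-8.5]],
    [[0,0,0.5],[0,0,-8.5]],
    [[0.4,-0.25,0.5],[0,0,-8.5]],
    [[0.4,-0.25,0.5],[0,0,-8.5]],
    [[0.4,-0.25,0.5],[0,0,-8.5]],
    [[0.4,-0.25,0.5],[0,0,-8.5]],
    [[0.4,-0.25,0],[0,0,-8.5]],
    [[0.4,-0.25,0],[0,0,-8.5]],
    [[0.4,-0.25,0],[0,0,-8.5]],
    [[0.4,-0.25,0],[0,0,-8.5]],
  ],
  fingers=1,
)

```text
clock: 6.55
tool_pos: [0.5218, 0.0419, 0.1991]
eef_rot: [0.839, 0.544, 0.001, 0.0]
contact_force: [-0.1, 1.3, 0.3]
opening: 0.89
finger_force: 0.0
```

Call:
step_arm(
  increments=[
    [[0,0,0],[0,0,-5]],
    [[0,0,0],[0,0,0]],
    [[0,0,0],[0,0,0]],
    [[0,0,0],[0,0,0]],
    [[0,0,0],[0,0,0]],
    [[0,0,0],[0,0,0]],
    [[0,0,0],[0,0,0]],
    [[0,0,0],[0,0,0]],
    [[0,0,0],[0,0,0]],
    [[0,0,0],[0,0,0]],
  ],
)

```text
clock: 7.55
tool_pos: [0.5209, 0.0423, 0.1986]
eef_rot: [0.861, 0.509, 0.0, 0.0]
contact_force: [0.3, -0.1, -0.5]
opening: 1.002
finger_force: 0.0
```

Run:
```python
from h import *
from scipy.spatial.transform import Rotation as Ro
s=r.get_state(); c,p,d=cam("wrist"); print(s["clock"],s["tool_pos"],s["q"],s["opening"])
Rt=Ro.from_quat(s["eef_rot"]).as_matrix(); o=np.array(s["tool_pos"]); print(Rt.round(3).tolist())
v,u=np.mgrid[0:384:2,0:512:2]
P=np.array([Rt.T@(w(c,a,b,d=d[b,a])-o) for a,b in zip(u.ravel(),v.ravel())])*1000
m=(abs(P[:,0])<25)&(abs(P[:,1])<70)&(abs(P[:,1])>36)&(P[:,2]<15)&(P[:,2]>-70); P=P[m]
for sg in(-1,1):
  for lo in range(-70,12,10):
    q=P[(P[:,2]>=lo)&(P[:,2]<lo+10)&(P[:,1]*sg>0)]
    if len(q): print(sg,lo,len(q),q.min(0).round(1),q.max(0).round(1))
q=[proj(c,[.5208,.0425,.155]),proj(c,o)]; print(q)
p=p.copy(); [cv2.circle(p,tuple(int(x) for x in a),4,(255,0,255),1) for a in q]
cv2.imwrite("pics/wr4.png",p[...,::-1])
```

```text
7.55 [0.5209178  0.04227982 0.19863973] [-0.31658877  0.57742038  0.23693811  1.89571202 -0.20224592  0.69139795
 -0.46331111] 1.001545108667549
[[0.482, 0.876, 0.0], [0.876, -0.482, -0.0], [-0.0, 0.0, -1.0]]
-1 -70 167 [ -9.2 -58.9 -70. ] [ 10.8 -43.2 -60.2]
-1 -60 162 [ -9.2 -57.4 -60. ] [ 10.8 -42.2 -50. ]
-1 -50 110 [ -9.3 -56.4 -49.9] [ 10.7 -42.  -40.1]
-1 -40 69 [ -9.6 -54.9 -39.8] [ 10.6 -42.1 -32.4]
1 -70 163 [ -9.1  46.3 -69.9] [ 11.6  62.  -60.1]
1 -60 161 [ -9.8  45.5 -59.8] [ 10.7  60.4 -50.1]
1 -50 112 [ -9.3  45.4 -49.8] [ 10.8  59.3 -40. ]
1 -40 61 [ -9.3  45.4 -39.7] [ 10.6  57.4 -32.5]
[array([251.01546987, 205.22517128]), array([250.93131876, 227.57910367])]
```

View pics/wr4.png

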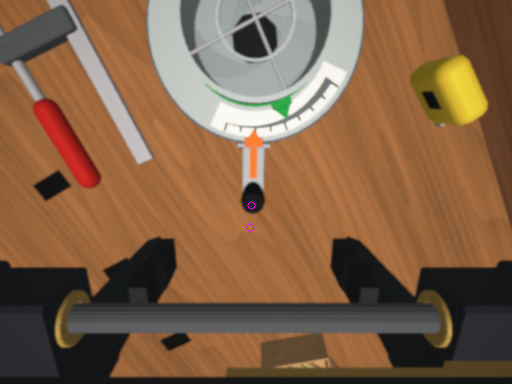

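The tip is 31 mm short with the fingers open too, so it's a constant offset. The wrist view shows the knob at (251,198), centred between the fingers, the pointer at (253,135) and the green arrow at (284,105). I'll descend 10 cm, straddling the knob.

Call:
step_arm(
  increments=[
    [[0,0,-1],[0,0,0]],
    [[0,0,-1],[0,0,0]],
    [[0,0,-1],[0,0,0]],
    [[0,0,-1],[0,0,0]],
    [[0,0,-1],[0,0,0]],
    [[0,0,-1],[0,0,0]],
    [[0,0,-1],[0,0,0]],
    [[0,0,-1],[0,0,0]],
    [[0,0,-1],[0,0,0]],
    [[0,0,-0.9],[0,0,0]],
  ],
)

```text
clock: 8.6
tool_pos: [0.5209, 0.0423, 0.0988]
eef_rot: [0.861, 0.509, -0.0, -0.0]
contact_force: [0.6, 0.4, 0.9]
opening: 0.997
finger_force: 0.0
```

Run:
```python
from h import *
s=r.get_state(); o=np.array(s["tool_pos"]);print(s["clock"],o,s["contact_force"])
# path: finger inner pad 44mm behind -> TCP leads knob by 44-10=34 mm in push dir; 10 rows
def tcp(th,off):
    a=np.radians(th); return (C+.13*np.array([np.cos(a),np.sin(a)])+off*np.array([-np.sin(a),np.cos(a)]))*100
q=[tcp(t,.034) for t in np.r_[-120:-54:3]]
print(q[0]-o[:2]*100); print(np.diff(q,axis=0).round(2).tolist())
```

```text
8.6 [0.52088924 0.0422703  0.09878131] [0.64239384 0.37275719 0.85955039]
[ 2.85556231 -1.48536035]
[[0.68, -0.17], [0.69, -0.13], [0.7, -0.1], [0.7, -0.06], [0.7, -0.02], [0.7, 0.01], [0.7, 0.05], [0.7, 0.09], [0.69, 0.12], [0.69, 0.16], [0.68, 0.2], [0.66, 0.23], [0.65, 0.27], [0.64, 0.3], [0.62, 0.33], [0.6, 0.36], [0.58, 0.39], [0.56, 0.42], [0.54, 0.45], [0.51, 0.48], [0.49, 0.51]]
```

Call:
step_arm(
  increments=[
    [[0.75,-0.4,0],[0,0,0]],
    [[0.75,-0.4,0],[0,0,0]],
    [[0.75,-0.4,0],[0,0,0]],
    [[0.6,-0.3,0],[0,0,0]],
    [[0.68,-0.17,0],[0,0,3]],
    [[0.69,-0.13,0],[0,0,3]],
    [[0.7,-0.1,0],[0,0,3]],
    [[0.7,-0.06,0],[0,0,3]],
    [[0.7,-0.02,0],[0,0,3]],
    [[0.7,0.01,0],[0,0,3]],
  ],
)

```text
clock: 9.6
tool_pos: [0.5898, 0.0231, 0.0998]
eef_rot: [0.77, 0.638, -0.001, -0.001]
contact_force: [-2.8, 1.1, 2.9]
opening: 1.002
finger_force: 1.9
```

```bash
cat >> h.py <<'E'
def rep():
    s=r.get_state(); o=np.array(s["tool_pos"])[:2]-C
    print(s["clock"],s["tool_pos"],np.round(s["contact_force"],1),"tcp ang",np.degrees(np.arctan2(o[1],o[0])).round(1),np.hypot(*o).round(4))
    for n in("side","wrist"):
        q=orange(n); q=q[(q[:,1]<-30)&(q[:,1]>-145)] if len(q) else q
        if len(q): print(n,len(q),np.median(q,axis=0).round(3))
E
python3 -c "
from h import *
rep()"
```

```text
9.6 [0.58981135 0.02314667 0.09982558] [-2.8  1.1  2.9] tcp ang -87.9 0.1339
side 12 [ 9.70000e-02 -1.02906e+02]
```

The lever is moving (now −103°) at about 3 N. Continuing.

Call:
step_arm(
  increments=[
    [[0.7,0.05,0],[0,0,3]],
    [[0.7,0.09,0],[0,0,3]],
    [[0.69,0.12,0],[0,0,3]],
    [[0.69,0.16,0],[0,0,3]],
    [[0.68,0.2,0],[0,0,3]],
    [[0.66,0.23,0],[0,0,3]],
    [[0.65,0.27,0],[0,0,3]],
    [[0.64,0.3,0],[0,0,3]],
    [[0.62,0.33,0],[0,0,3]],
    [[0.6,0.36,0],[0,0,3]],
  ],
)

```text
clock: 10.7
tool_pos: [0.656, 0.0427, 0.0996]
eef_rot: [0.579, 0.815, -0.001, -0.001]
contact_force: [-4.4, 0.2, 3.0]
opening: 0.997
finger_force: 1.9
```

```bash
python3 -c "
from h import *
rep()"
```

```text
10.7 [0.65599598 0.04273344 0.09962936] [-4.4  0.2  3. ] tcp ang -58.1 0.1345
side 13 [  0.091 -73.345]
```

Call:
step_arm(
  increments=[
    [[0.29,0.19,0],[0,0,1.5]],
    [[0.29,0.2,0],[0,0,1.5]],
    [[0.28,0.21,0],[0,0,1.5]],
    [[0.28,0.21,0],[0,0,1.5]],
    [[0.27,0.22,0],[0,0,1.5]],
    [[0.27,0.23,0],[0,0,1.5]],
    [[0.26,0.24,0],[0,0,1.5]],
    [[0.25,0.24,0],[0,0,1.5]],
    [[0.16,0.16,0],[0,0,1]],
    [[0.08,0.08,0],[0,0,0.5]],
  ],
)

```text
clock: 11.8
tool_pos: [0.6822, 0.0632, 0.0997]
eef_rot: [0.479, 0.878, -0.0, 0.0]
contact_force: [-1.9, -4.1, 1.4]
opening: 1.0
finger_force: 1.9
```

```bash
python3 -c "
from h import *
rep()"
```

```text
11.8 [0.68222115 0.06320279 0.09966839] [-1.9 -4.1  1.4] tcp ang -44.0 0.1351
side 14 [  0.092 -59.907]
```

Now at about −60°. I'll creep to the stop in small steps while watching the force.

Call:
step_arm(
  increments=[
    [[0.08,0.08,0],[0,0,0.5]],
    [[0.08,0.09,0],[0,0,0.5]],
    [[0.08,0.09,0],[0,0,0.5]],
    [[0.08,0.09,0],[0,0,0.5]],
    [[0.08,0.09,0],[0,0,0.5]],
    [[0.08,0.09,0],[0,0,0.5]],
    [[0,0,0],[0,0,0]],
    [[0,0,0],[0,0,0]],
    [[0,0,0],[0,0,0]],
    [[0,0,0],[0,0,0]],
  ],
)

```text
clock: 12.9
tool_pos: [0.6821, 0.0656, 0.0991]
eef_rot: [0.457, 0.889, -0.004, -0.003]
contact_force: [-10.1, -7.0, 6.4]
opening: 1.001
finger_force: 6.2
```

```bash
python3 -c "
from h import *
rep()"
```

```text
12.9 [0.6820988  0.06562249 0.09908166] [-10.1  -7.    6.4] tcp ang -43.3 0.1333
side 13 [  0.092 -60.194]
```

13 N of resistance and no motion, so the lever is on the stop. I'll back off and let it stand, then shift so the other finger approaches.

Call:
step_arm(
  increments=[
    [[-0.3,-0.3,0],[0,0,0]],
    [[-0.1,-0.1,0],[0,0,0]],
    [[0,0,0],[0,0,0]],
    [[0,0,0],[0,0,0]],
    [[0,0,0],[0,0,0]],
    [[0,0,0],[0,0,0]],
    [[0,0,0],[0,0,0]],
    [[0,0,0],[0,0,0]],
    [[0,0,0],[0,0,0]],
    [[0,0,0],[0,0,0]],
  ],
)

```text
clock: 14.0
tool_pos: [0.6828, 0.065, 0.0996]
eef_rot: [0.456, 0.89, 0.0, 0.0]
contact_force: [-0.4, 0.7, -0.0]
opening: 0.999
finger_force: 0.9
```

Run:
```python
from h import *
from scipy.spatial.transform import Rotation as Ro
rep(); s=r.get_state(); o=np.array(s["tool_pos"])
y=Ro.from_quat(s["eef_rot"]).as_matrix()[:,1]; print("tool y ang",np.degrees(np.arctan2(y[1],y[0])))
def tcp(th,off):
    a=np.radians(th); return (C+.13*np.array([np.cos(a),np.sin(a)])+off*np.array([-np.sin(a),np.cos(a)]))*100
q=[tcp(t,-.034) for t in np.r_[-60:-96.1:-3]]
print(q[0], q[0]-o[:2]*100); print(np.diff(q,axis=0).round(2).tolist())
```

```text
14.0 [0.68280611 0.06500863 0.09955104] [-0.4  0.7 -0. ] tcp ang -43.2 0.1343
side 14 [  0.092 -59.898]
tool y ang 35.680204909871506
[62.05551363  2.74166975] [-6.23464228 -3.74199089]
[[-0.68, -0.17], [-0.69, -0.13], [-0.7, -0.1], [-0.7, -0.06], [-0.7, -0.02], [-0.7, 0.01], [-0.7, 0.05], [-0.7, 0.09], [-0.69, 0.12], [-0.69, 0.16], [-0.68, 0.2], [-0.66, 0.23]]
```

Call:
step_arm(
  increments=[
    [[0,0,0],[0,0,0]],
    [[0,0,0],[0,0,0]],
    [[-0.6,-0.4,0],[0,0,-0.7]],
    [[-0.6,-0.4,0],[0,0,-0.7]],
    [[-0.7,-0.4,0],[0,0,-0.7]],
    [[-0.7,-0.4,0],[0,0,-0.7]],
    [[-0.7,-0.4,0],[0,0,-0.7]],
    [[-0.7,-0.4,0],[0,0,-0.7]],
    [[-0.6,-0.4,0],[0,0,-0.7]],
    [[-0.6,-0.4,0],[0,0,-0.7]],
  ],
)

```text
clock: 15.1
tool_pos: [0.6301, 0.0324, 0.0997]
eef_rot: [0.5, 0.866, 0.0, 0.0]
contact_force: [0.1, 0.1, 0.2]
opening: 0.998
finger_force: 0.0
```

```bash
python3 -c "
from h import *
rep()"
```

```text
15.1 [0.63006034 0.03242995 0.09969372] [0.1 0.1 0.2] tcp ang -70.1 0.1325
side 14 [  0.092 -59.898]
```

Call:
step_arm(
  increments=[
    [[-0.48,-0.25,0],[0,0,0]],
    [[-0.47,-0.25,0],[0,0,0]],
    [[-0.68,-0.17,0],[0,0,-3]],
    [[-0.69,-0.13,0],[0,0,-3]],
    [[-0.7,-0.1,0],[0,0,-3]],
    [[-0.7,-0.06,0],[0,0,-3]],
    [[-0.7,-0.02,0],[0,0,-3]],
    [[-0.7,0.01,0],[0,0,-3]],
    [[-0.7,0.05,0],[0,0,-3]],
    [[-0.7,0.09,0],[0,0,-3]],
  ],
)

```text
clock: 16.2
tool_pos: [0.567, 0.0248, 0.0998]
eef_rot: [0.669, 0.743, 0.002, 0.001]
contact_force: [3.6, 0.4, -2.4]
opening: 1.005
finger_force: 2.0
```

Run:
```python
from h import *
rep()
c,p,d=cam("wrist"); cv2.imwrite("pics/wr5.png",p[...,::-1])
h=cv2.cvtColor(p,cv2.COLOR_RGB2HSV).astype(int)
v,u=np.mgrid[0:384,0:512]
for n,m,z in(("green",(h[...,0]>45)&(h[...,0]<85)&(h[...,1]>120),.1225),("orange",(h[...,0]>3)&(h[...,0]<14)&(h[...,1]>180)&(h[...,2]>150),.122)):
    Q=np.array([w(c,a,b,z=z)[:2]-C for a,b in zip(u[m],v[m])]); 
    if not len(Q): print(n,0); continue
    R=np.hypot(*Q.T);A=np.degrees(np.arctan2(Q[:,1],Q[:,0]))
    for lo in range(58,110,4):
        k=(R>=lo/1e3)&(R<(lo+4)/1e3)&(A<-20)&(A>-150)
        if k.sum(): print(n,lo,k.sum(),A[k].mean().round(1),A[k].min().round(1),A[k].max().round(1))
```

```text
16.2 [0.567003   0.02478525 0.0998013 ] [ 3.6  0.4 -2.4] tcp ang -97.8 0.1334
side 16 [  0.093 -84.164]
green 58 224 -93.5 -101.3 -85.5
green 62 122 -94.2 -98.5 -89.2
green 66 48 -94.4 -96.6 -92.4
green 70 2 -94.2 -94.4 -94.0
orange 74 16 -82.7 -83.8 -81.8
orange 78 82 -82.6 -85.6 -79.4
orange 82 184 -83.0 -88.0 -77.9
orange 86 154 -83.2 -87.9 -78.3
orange 90 67 -84.0 -85.7 -82.5
orange 94 64 -84.1 -85.6 -82.5
orange 98 64 -84.0 -85.5 -82.6
orange 102 56 -84.1 -85.5 -82.6
orange 106 63 -84.0 -85.3 -82.8
```

View pics/wr5.png

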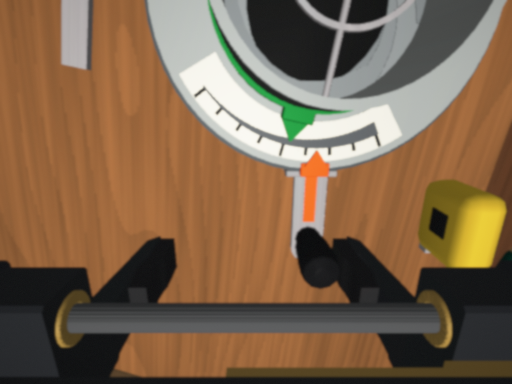

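Pointer tip at (317,152), green tip at (292,138), so 11.6° to go.

Call:
step_arm(
  increments=[
    [[-0.34,0.06,0],[0,0,-1.5]],
    [[-0.35,0.06,0],[0,0,-1.5]],
    [[-0.34,0.08,0],[0,0,-1.5]],
    [[-0.35,0.08,0],[0,0,-1.5]],
    [[-0.34,0.1,0],[0,0,-1.5]],
    [[-0.34,0.1,0],[0,0,-1.5]],
    [[-0.33,0.11,0],[0,0,-1.5]],
    [[-0.1,0.04,0],[0,0,-0.5]],
    [[0,0,0],[0,0,0]],
    [[0,0,0],[0,0,0]],
  ],
)

```text
clock: 17.35
tool_pos: [0.5401, 0.0307, 0.0997]
eef_rot: [0.737, 0.676, -0.0, -0.0]
contact_force: [2.6, 0.6, 1.8]
opening: 1.001
finger_force: 1.1
```

```bash
cat >> h.py <<'E'
def chk():
    rep(); c,p,d=cam("wrist"); h=cv2.cvtColor(p,cv2.COLOR_RGB2HSV).astype(int)
    v,u=np.mgrid[0:384,0:512]
    for n,m,z,lo,hi in(("green",(h[...,0]>45)&(h[...,0]<85)&(h[...,1]>120),.1225,.062,.072),("ptr",(h[...,0]>3)&(h[...,0]<14)&(h[...,1]>180)&(h[...,2]>150),.122,.072,.082)):
        Q=np.array([w(c,a,b,z=z)[:2]-C for a,b in zip(u[m],v[m])]); R=np.hypot(*Q.T);A=np.degrees(np.arctan2(Q[:,1],Q[:,0]))
        k=(R>lo)&(R<hi)&(A<-20)&(A>-150); print(n,k.sum(),A[k].mean().round(1))
    return p
E
python3 -c "
from h import *
chk()"
```

```text
17.35 [0.54012026 0.03072189 0.09967507] [2.6 0.6 1.8] tcp ang -109.6 0.134
side 13 [  0.096 -95.076]
green 177 -94.3
ptr 105 -93.7
```

Aligned within 1°. I'll back off to centre and lift clear.

Call:
step_arm(
  increments=[
    [[0.6,-0.05,0],[0,0,0]],
    [[0.8,-0.06,0],[0,0,0]],
    [[0.8,-0.06,0],[0,0,0]],
    [[0.9,-0.08,0],[0,0,0]],
    [[0,0,1],[0,0,0]],
    [[0,0,2],[0,0,0]],
    [[0,0,2],[0,0,0]],
    [[0,0,2],[0,0,0]],
    [[0,0,2],[0,0,0]],
    [[0,0,2],[0,0,0]],
  ],
)

```text
clock: 18.5
tool_pos: [0.5711, 0.0282, 0.2111]
eef_rot: [0.737, 0.676, -0.0, -0.0]
contact_force: [0.1, -0.2, -0.2]
opening: 0.998
finger_force: 0.0
```

Call:
step_arm(
  increments=[
    [[0,0,1],[0,0,0]],
    [[0,0,0],[0,0,0]],
    [[0,0,0],[0,0,0]],
    [[0,0,0],[0,0,0]],
    [[0,0,0],[0,0,0]],
    [[0,0,0],[0,0,0]],
    [[0,0,0],[0,0,0]],
    [[0,0,0],[0,0,0]],
    [[0,0,0],[0,0,0]],
    [[0,0,0],[0,0,0]],
  ],
)

```text
clock: 19.5
tool_pos: [0.5714, 0.0283, 0.2196]
eef_rot: [0.737, 0.676, 0.0, 0.0]
contact_force: [0.0, -0.9, 0.1]
opening: 0.999
finger_force: 0.0
```

```bash
python3 -c "
from h import *
chk()"
```

```text
19.5 [0.57144331 0.02829956 0.21964988] [ 0.  -0.9  0.1] tcp ang -96.0 0.1294
side 13 [  0.096 -95.076]
wrist 5 [ 7.8000e-02 -9.3832e+01]
green 46 -94.4
ptr 22 -94.0
```

```bash
python3 -c "
from h import *
print(r.finish_job())"
```

```text
the job is handed in; nothing more can be done
None
```

I pushed the damper to its open stop and left it there for about 3 s, then pushed it back until the orange pointer read about 0.4° from the green arrow. The arm is lifted clear and the job is handed in at about 20 s; no verdict came back.

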